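# Open the safety-capped grease tub

### The job

Open the grease tub in the bench clamp: squeeze the two black tabs on the sides of its red safety cap inward, turn the cap anticlockwise (seen from above) until you feel its end stop, then lift the cap straight off and set it down flat, right way up, in the blue drip tray, and let go of it. Work gently: do not crush the tabs, do not force the cap so that the tub twists in its clamp, do not drop the cap, and leave the small pot with the green lid where it stands.

Things in the scene. Friction and masses are not known exactly. Their poses are not given: they have to be found in the camera images.
- cap_grip (a point): centre of the red safety cap, on its axis, 20 mm above its underside, z up; this is the height to grip at or a little above. The cap is a cylinder of 57 mm diameter and 38 mm height, 0.1 kg. Black tabs on its own +y and -y sides: flat upright faces, 26 mm wide, from 13 mm below to 11.5 mm above this point, 34 mm from the axis (68 mm across both, 58 mm when both are pressed in)
- cap: the red cap, origin at its underside's centre. It sits on the neck with 1.2 mm radial play. Turned anticlockwise seen from above it meets a hard end stop after 30 to 78 degrees, different for every tub and hidden from outside. Only within the last 8 degrees before the stop can it be lifted; earlier, inner lugs hold it after 3.5 mm of lift. It clears the neck after 33 mm of lift
- tab_left: the black tab on the cap's +y side; this frame is the cap's own, shifted as the tab goes in. Each tab slides in 5 mm against a spring (5 N at first, 8.5 N at the end). Both must be pressed at least 4 mm and kept so while turning, else lugs on the tub's shoulder block the turn. A tab cracks above 60 N
- tab_right: the black tab on the cap's -y side, like the left one. The lugs stand up to 6 mm above the tub's shoulder beside the tabs' feet, and the shoulder lies 21 mm below the cap's centre: keep fingertips no more than 12 mm below the cap's centre
- seat (a point): fixed point on the tub's axis (in the clamp's frame, z up), where the centre of the cap lies while the cap is on; 106 mm above the bench. Its y axis is the line through both tabs at the start, within 0.03 rad. The white tub is 76 mm in diameter, its shoulder 85 mm and its neck top 118 mm above the bench; the clamp's base plate is 110 x 108 mm
- tub (a joint): twist of the white tub in its clamp, rad, 0 at the start, grows anticlockwise seen from above. The clamp holds it by friction: it slips at a twisting moment of about 0.6 N m, and it may not be twisted by more than 0.09 rad
- tray_floor (a point): centre of the inner floor of the flat blue drip tray, which is fixed on a wooden riser; the floor is 44 mm above the bench; the tray is square, 120 x 120 mm outside, 112 x 112 mm inside, its rim stands 8 mm above the floor
- grease_pot: bystander: pot with green lid, 63 mm diameter, 54 mm high, origin at its underside. It must stay where it stands. To the right of the work, near x 0.33, y 0.06, a fixed tall red-wrapped spindle (about 0.15 m thick, taller than the arm's elbow) rises from the bench: keep the arm and its elbow to the left of it
Not all that is in view belongs to the job. Several things have the shape of the cap; the one meant has the colours described above.

How it is judged:
On the way, in this order (a step that is already met when the one before it is completed fails the run):
1. the cap has been turned on the neck by at least 24 degrees (angle between the x axis of cap and the x axis of seat, either way round above 0.42 rad and distance between cap_grip and seat below 0.007 m), for 0.05 s.
2. the cap has been lifted off the neck, upright, above the tub (z of cap_grip in the frame of seat above 0.034 m and horizontal distance between cap_grip and seat below 0.03 m and angle between cap's own z axis and vertical below 0.3 rad), for 0.05 s.
At the end, for the whole second after the job is handed in: the cap lies flat (within 0.06 rad), right way up, at rest on the floor of the drip tray, its axis within 40 mm of the tray's centre; the tub is twisted by less than 0.09 rad in its clamp (horizontal distance between cap_grip and tray_floor below 0.04 m and height (world z) of cap between 0.041 and 0.048 m and angle between cap's own z axis and vertical below 0.06 rad and linear speed of cap below 0.02 m/s and value of joint tub between -0.09 and 0.09 rad); the robot touches nothing.
It fails at once if the tub was twisted in its clamp by more than 0.09 rad (value of joint tub above 0.09 rad or value of joint tub below -0.09 rad).
It fails at once if a tab was squeezed with more than 60 N (contact force between the fingers and tab_left above 60 N or contact force between the fingers and tab_right above 60 N).
It fails at once if the cap was dropped (falling faster than 0.5 m/s with nothing holding it) (linear speed of cap above 0.5 m/s and contact force between anything else and cap below 0.05 N).
It fails at once if the pot with the green lid was moved by more than 30 mm (distance of grease_pot from where it was at the start of the episode above 0.03 m).
It also fails if it takes over 56 s, if anything falls off the work surface, if the arm or the gripper's body presses on something with over 40 N, if the wrist force passes 120 N, or if a joint passes its speed limit or range.

### The arm

A 7-joint arm with a two-finger parallel gripper is mounted at the origin on the work surface; the furniture and walls round the work are solid. World frame = base frame: x ahead of the robot, y to its left, z up, the work surface at z = 0. Lengths are in m, angles in rad, forces in N, time in s.
With the tool pointing down it reaches from about 0.4 to 0.925 m from the base axis. Payload 5.6 kg.
Tool frame: the origin (TCP) lies between the finger pads; the fingertips stand ctrl.tcp_to_tips ahead of it and the grasp point (between the pads) lies 3 mm ahead of it (ctrl.tcp_to_tips is the distance from the TCP to the fingertips, in m); x points along the fingers, y is the direction in which the jaws open and shut, and the axes are right-handed (so a half turn about x gives the same grasp; the last joint's range is limited). The gripper opens to 85 mm and grips with 20 to 120 N. Pads are 22 mm wide; open, the fingers measure 114 mm over their backs; the gripper's body (76 mm by 85 mm) begins 54 mm behind the grasp point. The pads swing forward as they close: fully open they stand 13 mm farther back than shut.
Start: joints at [-1.323, 0.468, -0.012, 1.603, 0.006, 1.071, -0.056], TCP at [0.186, 0.623, 0.253] pointing down, gripper open.
Joint ranges: [-2.53, 2.53], [-0.31, 2.02], [-1.57, 1.55], [0.28, 2.44], [-1.29, 4.43], [0.15, 1.84], [-2.92, 2.92]. Speed limits (rad/s): [2.57, 2.57, 3.14, 3.14, 3.14, 3.14, 3.14].

### API

Orientations are given as a 3x3 rotation matrix whose columns are the frame's x, y, z axes.
In Python, from station import ctrl gives the robot as it stands.
- The arm moves only by the tool servo_tool, never from a script. Its argument "deltas" is a list of rows, each a list of 7 numbers: the turn, a rotation vector about the world's x, y, z in rad, then the shift along the world's x, y, z in cm, then the gripper command: -1 is fully open, 1 is shut, values between are in proportion. A call has 1 to 12 rows; each row is the pose to reach, as a shift and turn from the pose measured when the call began; what a row does not reach only later rows make up. A row lasts 1/8 s, in which the tool goes at most 62.5 mm and 10.7 degrees, less where a joint would pass 70% of its speed; a pose out of reach is approached as far as the arm can. A call with a gripper value outside its range is refused whole. The fingers move at their own pace and stop on an object; "grip_force" is the grip in N (left out, the last holds). Time passes only in rows, so rows that repeat a pose let the fingers close. It gives the time, the measured TCP pose, the force and the opening at its end, in the units of the state.
- ctrl.get_obs(): the state, without advancing time (a new reading comes with each control period).
- ctrl.camera(name): name is "scene" or "top" or "wrist"; returns the picture (400x640x3 uint8, red, green, blue); there is no depth.
- ctrl.get_calibration(name): a dict with "vfov" (degrees; the focal length in pixels is half the picture's height over the tangent of half this angle, whatever the lens; pixels are square), "cx", "cy" (the principal point, pixels), "k1" (the pictures are not rectified: a ray, as slopes to the right and down, at radius r is drawn at 1 + k1 r^2 times it, then the intrinsics apply), "rvec" (rotation vector, rad) and "tvec" (3), from world to camera coordinates, as OpenCV has them; the wrist camera has in their place "hand_eye" (4x4, takes a point from camera to tool coordinates, whose origin is the TCP and whose axes are the tool frame's). Camera axes: x right, y down, z forward; pixel columns grow to the right and rows downward; lengths in m; the calibration is good to about 2 mm. A picture is of the moment at which its call begins: read the wrist's pose just before it. get_calibration takes no time and is no camera call.
- ctrl.finish_job(): hands the job in, once; it reports no verdict.
Trained networks look in the newest picture that a camera, given by its name, has taken for a name from the list of things; names that differ only in an ending like _2 or _b are one class to them, and where a whole thing is asked for, a point or a joint stands for the part that bears it (a point fixed in the world has none). Each returns a list of dicts, best first, with "score" (0 to 1); they miss things now and then, are a little off and sometimes report something else, mostly with a low value. They report only what shows in the picture. A call takes as long as a camera call. They do not tell look-alikes from the thing itself.
- ctrl.find_in(camera, name): "location" ([x, y, z] in m, in world coordinates, good to about 4 mm: the middle of the surface that is visible of it).
- ctrl.place_of(camera, name): "location" ([x, y, z] in m, in world coordinates, good to about 4 mm: a listed point, or the origin of a listed thing).
The state is a dict: "time_s": time; "joint_positions": joint angles; "dq": joint speeds; "joint_efforts": joint torques, N m; "position": TCP position; "tcp_rot": TCP orientation; "wrist_force": force on the tool from outside, world axes, zero at the start; "torque": the same for the moment, N m; "finger_gap": opening from 0.0 (shut) to 1.0 (fully open).
Only numpy, scipy, OpenCV 4.12 (cv2) and the standard library are available. Lean on these libraries where they do the work, as an engineer would, in place of code of your own. Each camera call takes 0.05 s, during which the arm holds its last target.

## Working session

There is one attempt and no reset: what is moved stays moved. The work goes in short steps, Python scripts to look and compute and a tool call to move; the robot and the scene stay as the last step left them, time stands still between calls to the robot, and variables do not carry over. Pictures are saved under pics/ and viewed, and the job is handed in when it is done.

Besides the shell and the picture viewer there is one more tool, called after "Request:" as name([rows], argument=value, ...), one row to a line, values as JSON. servo_tool: Moves the arm, as the interface text tells. Its arguments: {"type":"object","properties":{"deltas":{"type":"array"},"grip_force":{"type":"number"}},"required":["deltas"]}

```bash
ls; mkdir -p pics
cat > h.py <<'E'
import numpy as np, cv2
from station import ctrl
def snap(n,f):
    im=ctrl.camera(n); cv2.imwrite('pics/'+f,cv2.cvtColor(im,cv2.COLOR_RGB2BGR)); return im
E
python3 - <<'E'
from h import *
np.set_printoptions(precision=4,suppress=True)
o=ctrl.get_obs()
print(o['time_s'],o['position'],o['tcp_rot'],o['finger_gap'],ctrl.tcp_to_tips)
for n in ['scene','top']:
    snap(n,n+'0.png'); print(ctrl.get_calibration(n))
    for t in ['cap_grip','seat','tray_floor','grease_pot','tab_left','tab_right']:
        print(n,t,[(np.round(d['location'],4),round(d['score'],2)) for d in ctrl.place_of(n,t)][:4])
print(ctrl.get_obs()['time_s'])
E
```

```text
pics
0.0 [0.1863 0.6222 0.2523] [[-0.0004  0.2867  0.958 ]
 [-0.0018  0.958  -0.2867]
 [-1.     -0.0018  0.0001]] 1.0008339113497753 0.022
{'vfov': 52.73214525250133, 'cx': 327.94984326358644, 'cy': 201.1616266023249, 'k1': -0.06925862233377819, 'rvec': array([ 0.8029, -2.4088,  1.302 ]), 'tvec': array([0.5851, 0.0324, 0.9809])}
scene cap_grip [(array([0.4895, 0.3055, 0.1045]), 0.89)]
scene seat [(array([0.4933, 0.3046, 0.1021]), 0.64)]
scene tray_floor [(array([0.4889, 0.476 , 0.0448]), 0.88), (array([0.4944, 0.307 , 0.107 ]), 0.62)]
scene grease_pot [(array([ 0.3324,  0.2944, -0.0007]), 0.85)]
scene tab_left [(array([0.4937, 0.3056, 0.1061]), 0.69), (array([0.4909, 0.3024, 0.0893]), 0.43)]
scene tab_right []
{'vfov': 52.01356469283513, 'cx': 317.17123433469146, 'cy': 204.14193218771132, 'k1': -0.05053873456568601, 'rvec': array([ 2.188 , -2.1787,  0.0273]), 'tvec': array([0.4396, 0.4074, 0.9037])}
top cap_grip [(array([0.3234, 0.5857, 0.0172]), 0.88), (array([0.4897, 0.3042, 0.1068]), 0.81)]
top seat [(array([0.4929, 0.3042, 0.1006]), 0.78)]
top tray_floor [(array([0.4867, 0.4654, 0.0471]), 0.89)]
top grease_pot [(array([ 0.3334,  0.2882, -0.0011]), 0.61)]
top tab_left [(array([0.4888, 0.304 , 0.0832]), 0.57), (array([0.3212, 0.578 , 0.0011]), 0.46)]
top tab_right [(array([ 0.3242,  0.5831, -0.0012]), 0.36)]
0.7
```

View pics/scene0.png

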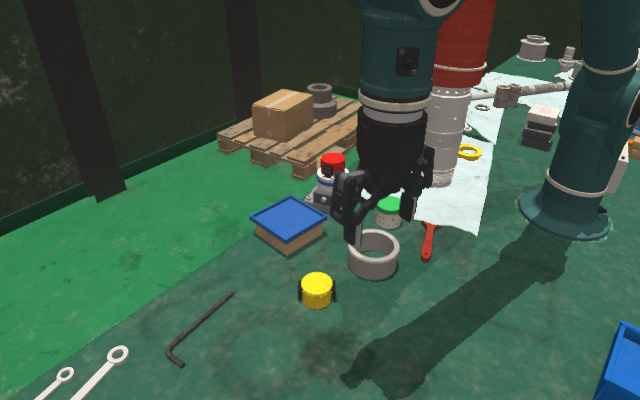

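View pics/top0.png

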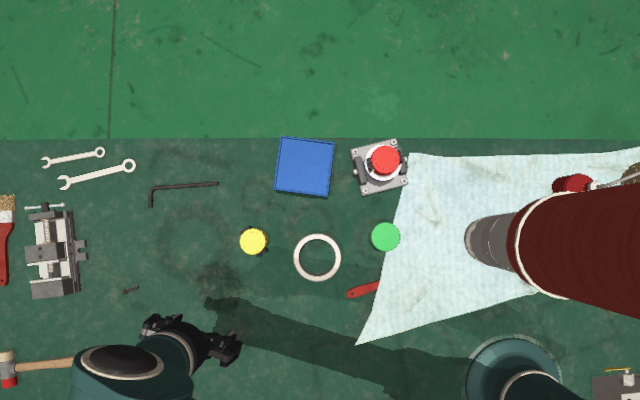

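Run:
```python
from h import *
c=ctrl.get_calibration('top')
f=200/np.tan(np.radians(c['vfov']/2))
K=np.array([[f,0,c['cx']],[0,f,c['cy']],[0,0,1]])
P=np.array([[.4895,.3045,.124],[.4895,.3045,.106],[.4895,.3245,.124],[.5095,.3045,.124],[.488,.471,.044],[.333,.29,.054]])
p,_=cv2.projectPoints(P,c['rvec'],c['tvec'],K,np.array([c['k1'],0,0,0,0.]))
print(p.reshape(-1,2).round(1))
im=cv2.imread('pics/top0.png'); u,v=p[0,0].astype(int)
cv2.imwrite('pics/topcrop.png',cv2.resize(im[v-70:v+70,u-90:u+90],None,fx=4,fy=4,interpolation=cv2.INTER_CUBIC)); print(u,v)
```

```text
[[384.9 159.4]
 [383.7 160.8]
 [374.8 159.4]
 [384.9 149.4]
 [303.5 165.8]
 [387.4 237.4]]
384 159
```

View pics/topcrop.png

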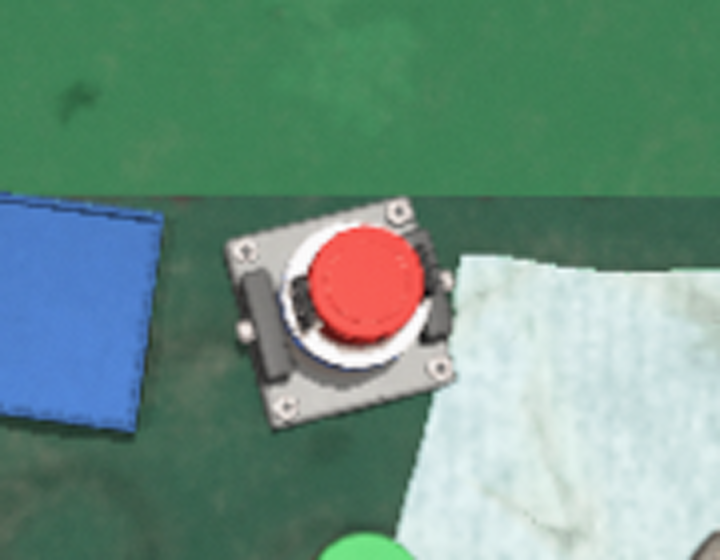

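Candidates with the cap's shape are the red cap at top (385,160) and scene (333,160), and the yellow one at top (253,241) and scene (316,290). The red one with black tabs on the white tub in the clamp fits the description, and the crop confirms it. I'll move part-way there and check the joints and elbow.

Request:
servo_tool([
  [0,0,0.05,2.5,-2,0,-1],
  [0,0,0.1,5,-4,0,-1],
  [0,0,0.15,8,-7,0,-1],
  [0,0,0.2,11,-10,0,-1],
  [0,0,0.25,14,-13,0,-1],
  [0,0,0.3,17,-15,0,-1],
  [0,0,0.3,20,-17,0,-1],
  [0,0,0.3,20,-17,0,-1],
], grip_force=25)

```text
time_s: 1.7
position: [0.3897, 0.4502, 0.2535]
tcp_rot: [[0.002, -0.003, 1.0], [-0.001, 1.0, 0.003], [-1.0, -0.001, 0.002]]
wrist_force: [-0.1, 0.6, -1.0]
finger_gap: 1.003
```

Run:
```python
from h import *
np.set_printoptions(precision=3,suppress=True)
o=ctrl.get_obs()
print(o['time_s'],o['position'],o['tcp_rot'],np.array(o['joint_positions']),o['wrist_force'])
snap('top','top1.png');snap('scene','scene1.png')
```

```text
1.7 [0.39  0.45  0.253] [[ 0.002 -0.003  1.   ]
 [-0.001  1.     0.003]
 [-1.    -0.001  0.002]] [-0.918  0.375  0.005  1.743 -0.     1.023  0.66 ] [-0.097  0.591 -1.043]
```

View pics/top1.png

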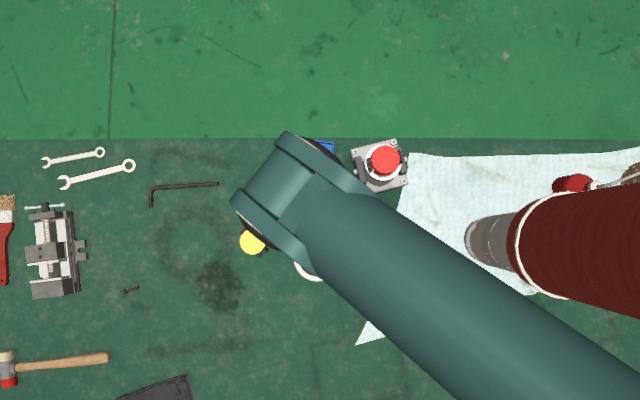

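```bash
cat >> h.py <<'E'
def cam(n):
    c=ctrl.get_calibration(n); f=200/np.tan(np.radians(c['vfov']/2))
    return np.array([[f,0,c['cx']],[0,f,c['cy']],[0,0,1]]),np.array([c['k1'],0,0,0,0.]),c
def proj(n,P):
    K,D,c=cam(n); return cv2.projectPoints(np.array(P,float),np.array(c['rvec']),np.array(c['tvec']),K,D)[0].reshape(-1,2)
E
python3 - <<'E'
from h import *
for n in ['top','scene']:
    im=cv2.imread(f'pics/{n}1.png')
    for r,z,col in [(.075,0,(0,255,0)),(.075,.2,(0,255,255)),(.075,.4,(255,0,255)),(.075,.6,(255,255,0)),(.05,.0,(255,255,255))]:
        a=np.linspace(0,2*np.pi,40)
        p=proj(n,np.c_[.33+r*np.cos(a),.06+r*np.sin(a),0*a+z])
        cv2.polylines(im,[p.astype(int)],True,col,1)
    cv2.imwrite(f'pics/{n}1o.png',im)
E
```

```text
(no output)
```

View pics/top1o.png

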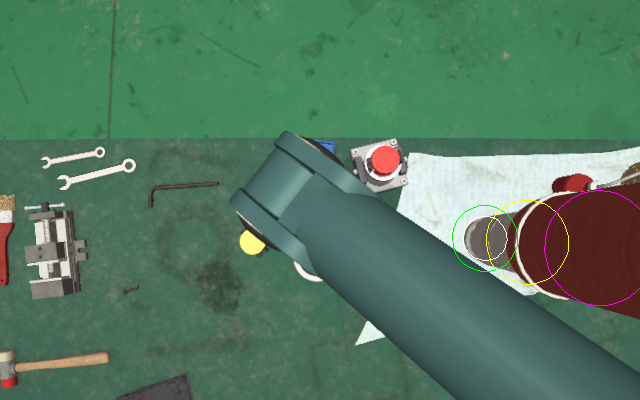

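View pics/scene1o.png

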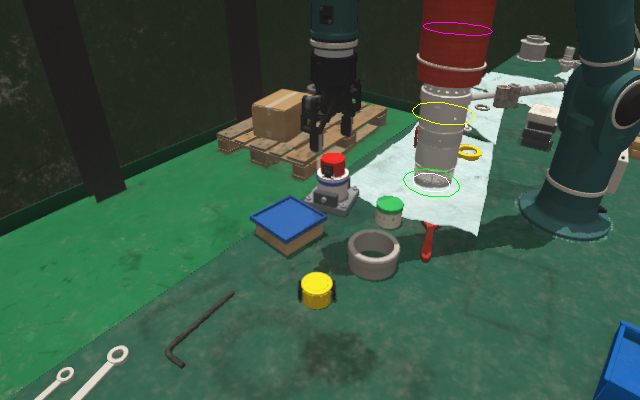

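```bash
cat > sim.py <<'E'
import numpy as np
from scipy.spatial.transform import Rotation as R
L1,L2=.513,.458; d1=.30; LT=d1-.0143; off=.016
def fk(q,full=False):
    T=R.from_euler('z',-(q[0]+.056)); p=np.array([0,0,d1])
    ax=[]; T2=T
    pts=[];rot=T
    seq=[('z',-1),('y',1),('z',-1),('y',1),('z',-1),('y',1),('z',-1)]
    Rt=R.identity(); J=[]; 
    for i,(a,s) in enumerate(seq):
        axis=np.array([0,0,1.]) if a=='z' else np.array([0,1.,0])
        J.append((Rt.apply(axis)*s,p.copy()))
        Rt=Rt*R.from_rotvec(axis*s*(q[i]+(.056 if i==0 else 0)))
        if i==2: p=p+Rt.apply([0,0,L1])
        if i==4: p=p+Rt.apply([0,0,L2])
    tcp=p+Rt.apply([0,0,LT]); pts=[J[3][1],J[5][1],tcp]
    Jm=np.array([np.r_[np.cross(a,tcp-o),a] for a,o in J]).T
    return tcp,Rt,Jm,pts
def goto(q,p,Rg,n=10):
    t0,R0,_,_=fk(q)
    rv=(Rg*R0.inv()).as_rotvec()
    for k in range(1,n+1):
        pk=t0+(p-t0)*k/n; Rk=R.from_rotvec(rv*k/n)*R0
        for _ in range(4):
            t,Rt,J,_=fk(q); e=np.r_[pk-t,(Rk*Rt.inv()).as_rotvec()]
            q=q+np.linalg.pinv(J)@e
    return q
E
python3 - <<'E'
from sim import *
np.set_printoptions(precision=3,suppress=True)
q0=np.array([-.918,.375,.005,1.743,0,1.023,.66])
t,Rt,J,pts=fk(q0); print(t,pts)
S=np.array([.33,.06])
def clear(q):
    _,_,_,pts=fk(q); e,w=pts[0],pts[1]
    u=np.linspace(0,1,50)[:,None]; L=e+(w-e)*u
    return np.min(np.linalg.norm(L[:,:2]-S,axis=1))
T=np.array([.49,.3045,.25]); Ry=R.from_euler('z',.27)*Rt
q=goto(q0,T,Ry); print('direct',q,clear(q))
az=np.arctan2(t[1],t[0]); r=np.array([np.cos(az),np.sin(az),0]); l=np.array([-np.sin(az),np.cos(az),0])
for phi in (-.6,.6):
  for ax,nm in ((r,'rad'),(l,'tan')):
    for sh,sn in ((r*.12,'out'),(-r*.1,'in'),(l*.2,'left'),(np.array([0,0,.15]),'up')):
      q=goto(q0,t,R.from_rotvec(ax*phi)*Rt); a=q[2]
      q=goto(q,t+sh,R.from_rotvec(ax*phi)*Rt); q=goto(q,t+sh,Rt); q=goto(q,t,Rt); q1=q
      q=goto(q,T,Ry)
      print(phi,nm,sn,'tilt j3',round(a,3),q1[2].round(3),q[2].round(3),clear(q).round(3))
  q=goto(q0,t,R.from_rotvec(r*phi)*Rt); q=goto(q,T,R.from_rotvec(r*phi)*Ry);q=goto(q,T,Ry);print(phi,q,clear(q))
E
```

```text
[0.379 0.438 0.253] [array([0.122, 0.143, 0.777]), array([0.379, 0.438, 0.539]), array([0.379, 0.438, 0.253])]
direct [-0.626  0.374  0.017  1.753 -0.006  1.013  1.236] 0.12513748686798762
-0.6 rad out tilt j3 0.157 -0.077 -0.065 0.117
-0.6 rad in tilt j3 0.157 0.107 0.118 0.135
-0.6 rad left tilt j3 0.157 -0.014 -0.001 0.123
-0.6 rad up tilt j3 0.157 0.114 0.125 0.136
-0.6 tan out tilt j3 0.008 0.003 0.015 0.125
-0.6 tan in tilt j3 0.008 0.012 0.024 0.126
-0.6 tan left tilt j3 0.008 0.161 0.17 0.14
-0.6 tan up tilt j3 0.008 0.007 0.02 0.125
-0.6 [-0.627  0.374  0.019  1.753 -0.007  1.013  1.237] 0.1252737781173859
0.6 rad out tilt j3 -0.147 0.087 0.099 0.133
0.6 rad in tilt j3 -0.147 -0.098 -0.086 0.115
0.6 rad left tilt j3 -0.147 0.041 0.053 0.129
0.6 rad up tilt j3 -0.147 -0.105 -0.093 0.114
0.6 tan out tilt j3 0.004 0.005 0.017 0.125
0.6 tan in tilt j3 0.004 0.005 0.017 0.125
0.6 tan left tilt j3 0.004 0.047 0.059 0.129
0.6 tan up tilt j3 0.004 0.005 0.017 0.125
0.6 [-0.624  0.374  0.014  1.753 -0.005  1.013  1.235] 0.1248231564186129
```

Run:
```python
from h import *
from sim import *
q0=np.array([-.918,.375,.005,1.743,0,1.023,.66])
_,_,_,(e,w,t)=fk(q0); 
K,D,c=cam('top'); Rm=cv2.Rodrigues(np.array(c['rvec']))[0]; C=-Rm.T@np.array(c['tvec']); print('cam',C)
d=np.array([.390,.450])-t[:2]; e[:2]+=d/3; w[:2]+=d
im=cv2.imread('pics/top1.png')
a=(w-e)/np.linalg.norm(w-e)
for rad,col in ((.04,(0,255,0)),(.05,(0,255,255)),(.06,(255,0,255))):
  for u in (.6,.75,.9,1.0):
    p=e+(w-e)*u; b=np.cross(a,[0,0,1]); b/=np.linalg.norm(b); n=np.cross(a,b)
    th=np.linspace(0,2*np.pi,40)
    P=proj('top',[p+rad*(np.cos(x)*b+np.sin(x)*n) for x in th])
    cv2.polylines(im,[P.astype(int)],True,col,1)
cv2.imwrite('pics/top1c.png',im)
```

```text
cam [0.35924875 0.41785562 0.93396531]
```

View pics/top1c.png

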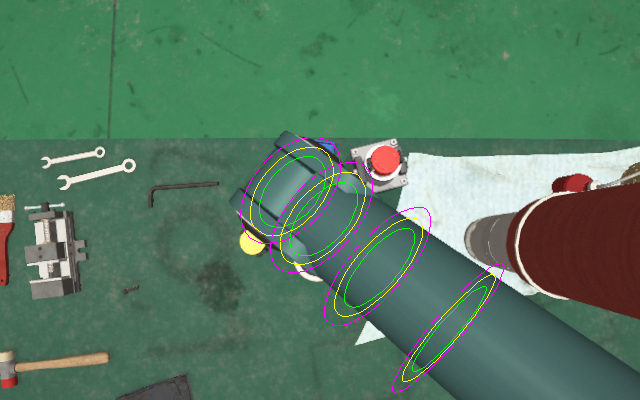

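Run:
```python
from sim import *
np.set_printoptions(precision=3,suppress=True)
q0=np.array([-.918,.375,.005,1.743,0,1.023,.66])
lo=np.array([-2.53,-.31,-1.57,.28,-1.29,.15,-2.92]);hi=np.array([2.53,2.02,1.55,2.44,4.43,1.84,2.92])
t,Rt,J,pts=fk(q0)
T=np.array([.49,.3045,.25]); Ry=R.from_euler('z',.27)*Rt
az=np.arctan2(t[1],t[0]); r=np.array([np.cos(az),np.sin(az),0]); l=np.array([-np.sin(az),np.cos(az),0]); z=np.array([0,0,1.])
rng=np.random.default_rng(0); res=[]
def pose(x): return t+x[0]*r+x[1]*l+x[2]*z, R.from_rotvec(x[3]*r+x[4]*l+x[5]*z)*Rt
for k in range(400):
    A=rng.uniform([-.1,-.02,0,-.8,-.8,-.8],[.15,.25,.2,.8,.8,.8]);B=rng.uniform([-.1,-.02,0,-.8,-.8,-.8],[.15,.25,.2,.8,.8,.8])
    q=q0;ok=True
    for X in (A,B):
        q=goto(q,*pose(X),n=6); ok&=np.all((q>lo+.05)&(q<hi-.05))
    q=goto(q,T,Ry,n=8)
    if ok and np.all(np.isfinite(q)): res.append((q[2],A,B,q))
res.sort(key=lambda x:-x[0])
for x in res[:6]: print(x[0].round(3),x[1],x[2],x[3])
```

```text
0.738 [ 0.112  0.136  0.026 -0.106 -0.695  0.747] [-0.062  0.217  0.105 -0.294 -0.672  0.104] [-1.166  0.463  0.738  1.753 -0.351  1.06   1.536]
0.521 [ 0.017  0.078  0.112 -0.615 -0.002 -0.629] [-0.075  0.222  0.118  0.385 -0.561 -0.708] [-1.012  0.416  0.521  1.753 -0.235  1.034  1.436]
0.451 [-0.043  0.189  0.152  0.262 -0.73  -0.099] [-0.034 -0.003  0.04   0.216 -0.295  0.568] [-0.96   0.405  0.451  1.753 -0.201  1.028  1.407]
0.407 [ 0.115  0.173  0.03  -0.624 -0.523 -0.144] [-0.039  0.042  0.126 -0.609 -0.459  0.663] [-0.927  0.399  0.407  1.753 -0.18   1.025  1.388]
0.367 [-0.095  0.248  0.059 -0.063  0.073 -0.337] [-0.045 -0.006  0.165  0.756 -0.599  0.576] [-0.897  0.394  0.367  1.753 -0.161  1.023  1.372]
0.323 [ 0.026  0.2    0.043 -0.68   0.082 -0.493] [-0.083  0.189  0.164 -0.163 -0.329 -0.357] [-0.863  0.389  0.323  1.753 -0.14   1.02   1.354]
```

Request:
servo_tool([
  [0.12,-0.047,-0.017,-2.8,1.5,2.5,-1],
  [0.24,-0.093,-0.033,-5.7,3,5,-1],
  [0.36,-0.14,-0.05,-8.5,4.5,7.5,-1],
  [0.48,-0.187,-0.067,-11.3,6,10,-1],
  [0.6,-0.233,-0.083,-14.2,7.5,12.5,-1],
  [0.72,-0.28,-0.1,-17,9,15,-1],
  [0.72,-0.28,-0.1,-17,9,15,-1],
])

```text
time_s: 2.68
position: [0.2112, 0.5438, 0.4048]
tcp_rot: [[0.282, -0.021, 0.959], [0.641, 0.748, -0.172], [-0.714, 0.663, 0.225]]
wrist_force: [1.0, -0.6, 0.1]
finger_gap: 0.996
```

Run:
```python
from h import *
from sim import *
np.set_printoptions(precision=3,suppress=True)
o=ctrl.get_obs(); q=np.array(o['joint_positions']); print(o['position'],q,fk(q)[0])
q0=np.array([-.918,.375,.005,1.743,0,1.023,.66]); t,Rt,_,_=fk(q0)
print(goto(q0,t+[-.17,.09,.15],R.from_rotvec([.72,-.28,-.1])*Rt))
```

```text
[0.211 0.544 0.405] [-1.096 -0.073 -0.203  2.109  0.266  0.346 -0.037] [0.206 0.532 0.401]
[-1.082 -0.083 -0.182  2.112  0.1    0.342  0.117]
```

Run:
```python
from h import *
from sim import *
np.set_printoptions(precision=3,suppress=True)
o=ctrl.get_obs(); q1=np.array(o['joint_positions']); t1=np.array(o['position']); R1=R.from_matrix(o['tcp_rot'])
lo=np.array([-2.53,-.31,-1.57,.28,-1.29,.15,-2.92]);hi=np.array([2.53,2.02,1.55,2.44,4.43,1.84,2.92])
tm,Rm,_,_=fk(q1); 
q0=np.array([-.918,.375,.005,1.743,0,1.023,.66]); t0,R0,_,_=fk(q0)
T=np.array([.39,.44,.25]); Ry=R.from_euler('z',.1)*R0
rng=np.random.default_rng(1);res=[]
B0=np.array([-.02,-.028,.04,.364,-.03,.568])
for k in range(300):
    B=B0 if k==0 else rng.uniform([-.15,-.08,0,-.6,-.6,-.9],[.1,.2,.2,.6,.6,.9])
    q=goto(q1,t0+B[:3],R.from_rotvec(B[3:])*R0,n=8); ok=np.all((q>lo+.05)&(q<hi-.05)); qb=q
    q=goto(q,T,Ry,n=8)
    if k==0: print('B0',qb,q)
    if ok: res.append((q[2],B,qb,q))
res.sort(key=lambda x:-x[0])
for x in res[:6]: print(x[0].round(3),x[1],x[2],x[3])
```

```text
B0 [-0.962  0.205  0.25   1.928 -0.479  0.904  1.706] [-1.193  0.415  0.381  1.725 -0.174  1.034  0.921]
0.64 [ 0.084 -0.075  0.173  0.555  0.051  0.842] [-0.859  0.315  0.507  1.553 -0.682  1.472  2.199] [-1.38   0.46   0.64   1.725 -0.307  1.059  1.035]
0.577 [ 0.019 -0.035  0.117  0.519  0.491  0.629] [-0.83   0.465  0.37   1.517 -0.69   1.678  1.872] [-1.336  0.446  0.577  1.725 -0.273  1.051  1.006]
0.577 [ 0.063 -0.038  0.021  0.424  0.129  0.857] [-0.84   0.445  0.331  1.677 -0.595  1.224  2.172] [-1.336  0.446  0.577  1.725 -0.273  1.051  1.006]
0.541 [ 0.015 -0.034  0.032  0.487  0.513  0.397] [-0.804  0.518  0.333  1.643 -0.726  1.503  1.751] [-1.31   0.44   0.541  1.725 -0.254  1.047  0.99 ]
0.534 [ 0.021  0.043  0.099  0.579 -0.102  0.889] [-0.933  0.291  0.286  1.742 -0.73   1.046  2.176] [-1.305  0.438  0.534  1.725 -0.25   1.046  0.987]
0.48 [0.023 0.153 0.071 0.534 0.375 0.863] [-0.868  0.663  0.112  1.242 -0.66   1.503  1.831] [-1.266  0.429  0.48   1.725 -0.223  1.042  0.963]
```

Run:
```python
from h import *
from scipy.spatial.transform import Rotation as R
o=ctrl.get_obs(); R1=R.from_matrix(o['tcp_rot'])
R0=R.from_matrix([[0,0,1.],[0,1,0],[-1,0,0]])
RB=R.from_rotvec([.364,-.03,.568])*R0
v=(RB*R1.inv()).as_rotvec(); print(v.round(3))
# return from B
w=(R.from_euler('z',.27)*R0*RB.inv()).as_rotvec(); print(w.round(3))
```

```text
[-0.423  0.021  0.647]
[-0.361 -0.019 -0.301]
```

Request:
servo_tool([
  [-0.07,0,0.108,2.5,-2,-1.8,-1],
  [-0.14,0.01,0.216,5,-4,-3.6,-1],
  [-0.21,0.01,0.323,7.5,-6,-5.5,-1],
  [-0.28,0.015,0.431,10,-8,-7.3,-1],
  [-0.35,0.02,0.539,12.5,-10,-9.2,-1],
  [-0.42,0.02,0.647,15,-12,-11,-1],
  [-0.42,0.02,0.647,15,-12,-11,-1],
])

```text
time_s: 3.55
position: [0.3642, 0.4209, 0.2926]
tcp_rot: [[-0.074, -0.529, 0.845], [0.343, 0.782, 0.52], [-0.936, 0.328, 0.124]]
wrist_force: [-0.3, 0.9, 0.1]
finger_gap: 1.002
```

Request:
servo_tool([
  [-0.07,0,-0.06,0.7,0.4,-0.6,-1],
  [-0.14,0,-0.12,1.4,0.8,-1.3,-1],
  [-0.22,-0.01,-0.18,2,1.2,-2,-1],
  [-0.29,-0.02,-0.24,2.4,1.6,-2.6,-1],
  [-0.36,-0.02,-0.3,3,2,-3,-1],
  [-0.36,-0.02,-0.3,3,2,-3,-1],
])

```text
time_s: 4.3
position: [0.3933, 0.4425, 0.2614]
tcp_rot: [[-0.003, -0.27, 0.963], [-0.001, 0.963, 0.27], [-1.0, -0.0, -0.003]]
wrist_force: [0.1, 0.1, -0.0]
finger_gap: 1.006
```

Run:
```python
from h import *
np.set_printoptions(precision=3,suppress=True)
o=ctrl.get_obs(); print(o['time_s'],o['position'],np.array(o['tcp_rot']),np.array(o['joint_positions']))
snap('wrist','wr1.png')
```

```text
4.3 [0.393 0.443 0.261] [[-0.003 -0.27   0.963]
 [-0.001  0.963  0.27 ]
 [-1.    -0.    -0.003]] [-1.172  0.368  0.348  1.759 -0.144  1.042  1.071]
```

View pics/wr1.png

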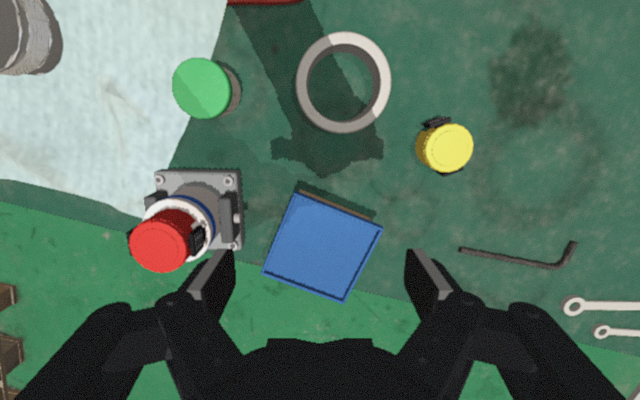

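Request:
servo_tool([
  [0,0,0,1.6,-2.3,0,-1],
  [0,0,0,3.2,-4.6,0,-1],
  [0,0,0,4.8,-6.9,0,-1],
  [0,0,0,6.4,-9.2,0,-1],
  [0,0,0,8,-11.5,0,-1],
  [0,0,0,9.6,-13.8,0,-1],
  [0,0,0,9.6,-13.8,0,-1],
  [0,0,0,9.6,-13.8,0,-1],
])

```text
time_s: 5.35
position: [0.4889, 0.3039, 0.2619]
tcp_rot: [[-0.004, -0.269, 0.963], [0.001, 0.963, 0.269], [-1.0, 0.002, -0.003]]
wrist_force: [-0.6, 0.3, -0.6]
finger_gap: 1.001
```

Run:
```python
from h import *
np.set_printoptions(precision=4,suppress=True)
o=ctrl.get_obs(); print(o['time_s'],o['position'],np.array(o['tcp_rot']),np.array(o['joint_positions']),o['wrist_force'])
snap('wrist','wr2.png'); print(ctrl.get_calibration('wrist'))
for n in ('cap_grip','seat','tray_floor'): print(n,ctrl.place_of('wrist',n))
snap('top','top2.png')
```

```text
5.35 [0.4889 0.3039 0.2619] [[-0.0036 -0.2693  0.963 ]
 [ 0.0008  0.963   0.2693]
 [-1.      0.0017 -0.0033]] [-0.9379  0.343   0.4078  1.8016 -0.1591  1.0315  1.3745] [-0.6235  0.2654 -0.6038]
{'vfov': 69.11750011801732, 'cx': 319.3718581319449, 'cy': 197.02594690257524, 'k1': -0.01647586312723624, 'hand_eye': array([[-0.0007, -0.2964,  0.9551, -0.1216],
       [ 1.    , -0.0007,  0.0006, -0.001 ],
       [ 0.0005,  0.9551,  0.2964, -0.0757],
       [ 0.    ,  0.    ,  0.    ,  1.    ]])}
cap_grip [{'location': [0.3222, 0.5801, 0.0167], 'score': 0.7}, {'location': [0.493, 0.3032, 0.1042], 'score': 0.65}]
seat []
tray_floor [{'location': [0.4887, 0.4697, 0.044], 'score': 0.77}]
```

View pics/wr2.png

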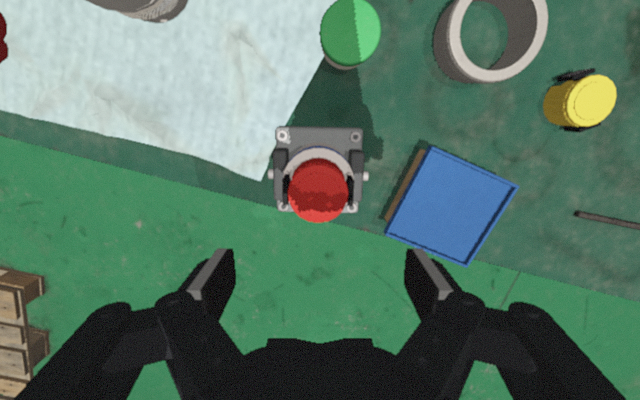

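View pics/top2.png

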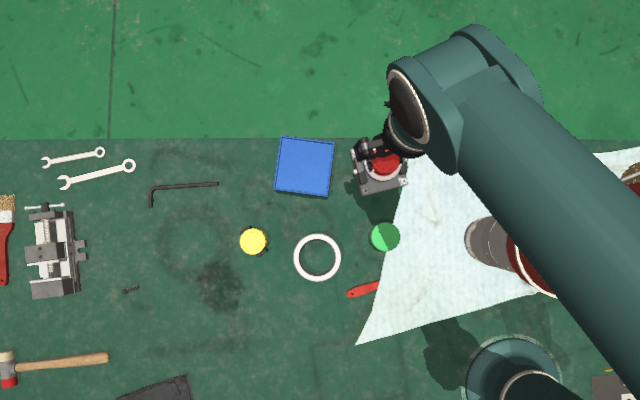

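```bash
cat >> h.py <<'E'
def wray(px,o,z):
    K,D,c=cam('wrist'); H=np.array(c['hand_eye'])
    T=np.eye(4);T[:3,:3]=np.array(o['tcp_rot']);T[:3,3]=o['position']; M=T@H
    u=cv2.undistortPoints(np.array(px,float).reshape(-1,1,2),K,D).reshape(-1,2)
    d=np.c_[u,np.ones(len(u))]@M[:3,:3].T; C=M[:3,3]
    return C+d*((z-C[2])/d[:,2:3])
def tray(px,z,n='top'):
    K,D,c=cam(n); Rm=cv2.Rodrigues(np.array(c['rvec']))[0]; C=-Rm.T@np.array(c['tvec'])
    u=cv2.undistortPoints(np.array(px,float).reshape(-1,1,2),K,D).reshape(-1,2)
    d=np.c_[u,np.ones(len(u))]@Rm
    return C+d*((z-C[2])/d[:,2:3])
E
python3 - <<'E'
from h import *
np.set_printoptions(precision=4,suppress=True)
o=ctrl.get_obs()
im=cv2.imread('pics/wr2.png')
cv2.imwrite('pics/wc2.png',cv2.resize(im[110:240,250:390],None,fx=5,fy=5,interpolation=cv2.INTER_CUBIC))
# model overlay at estimated seat
K,D,c=cam('wrist');H=np.array(c['hand_eye']);T=np.eye(4);T[:3,:3]=np.array(o['tcp_rot']);T[:3,3]=o['position'];W=np.linalg.inv(T@H)
def wp(P): return cv2.projectPoints(np.array(P,float),cv2.Rodrigues(W[:3,:3])[0],W[:3,3],K,D)[0].reshape(-1,2)
hsv=cv2.cvtColor(im,cv2.COLOR_BGR2HSV)
m=(((hsv[...,0]<8)|(hsv[...,0]>172))&(hsv[...,1]>150)&(hsv[...,2]>90)).astype(np.uint8)
n,lab,st,ce=cv2.connectedComponentsWithStats(m); 
i=[k for k in range(1,n) if st[k,4]>500 and 200<ce[k][0]<450]; print(st[i],ce[i])
m=(lab==i[0]).astype(np.uint8)
# fit cylinder silhouette center by IoU
from scipy.optimize import minimize
a=np.linspace(0,2*np.pi,60)
def mask(xy):
    P=[[xy[0]+.0285*np.cos(t),xy[1]+.0285*np.sin(t),z] for z in(.086,.124) for t in a]
    h=cv2.convexHull((wp(P)*16).astype(np.int32)); k=np.zeros((400,640),np.uint8); cv2.fillConvexPoly(k,h,1,shift=4); return k
def cost(xy): 
    k=mask(xy); return 1-(k&m).sum()/(k|m).sum()
r=minimize(cost,[.49,.304],method='Nelder-Mead',options=dict(initial_simplex=[[.485,.300],[.495,.302],[.49,.31]]))
print('cap',r.x,r.fun)
im2=cv2.imread('pics/top0.png');hs=cv2.cvtColor(im2,cv2.COLOR_BGR2HSV)
m=(((hs[...,0]<8)|(hs[...,0]>172))&(hs[...,1]>150)&(hs[...,2]>90)).astype(np.uint8)
n,lab,st,ce=cv2.connectedComponentsWithStats(m); k=lab[159,384]; m=(lab==k).astype(np.uint8); wp=lambda P:proj('top',P)
r=minimize(cost,[.49,.304],method='Nelder-Mead',options=dict(initial_simplex=[[.485,.300],[.495,.302],[.49,.31]])); print('top',r.x,r.fun)
E
```

```text
[[ 287  159   62   63 2955]] [[317.6237 190.5188]]
cap [0.4915 0.3021] 0.0797259420741202
top [0.4883 0.3044] 0.1492146596858639
```

View pics/wc2.png

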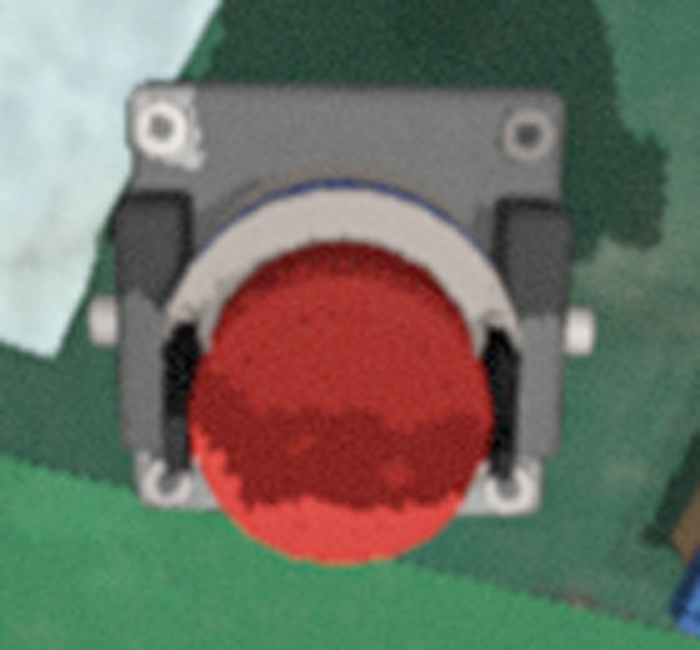

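Request:
servo_tool([
  [0,0,-0.01,0,0,-2.5,-1],
  [0,0,-0.02,0.14,-0.06,-5,-1],
  [0,0,-0.02,0.14,-0.06,-7.5,-1],
  [0,0,-0.02,0.14,-0.06,-9,-1],
  [0,0,-0.02,0.14,-0.06,-9,-1],
])

```text
time_s: 6.22
position: [0.4898, 0.3037, 0.1708]
tcp_rot: [[-0.005, -0.252, 0.968], [-0.002, 0.968, 0.252], [-1.0, -0.0, -0.005]]
wrist_force: [0.5, 0.3, -0.4]
finger_gap: 1.0
```

Run:
```python
from h import *
np.set_printoptions(precision=4,suppress=True)
o=ctrl.get_obs(); print(o['time_s'],o['position'],np.array(o['tcp_rot']),o['wrist_force'])
snap('wrist','wr3.png'); snap('scene','sc3.png')
im=cv2.imread('pics/sc3.png'); cv2.imwrite('pics/sc3c.png',cv2.resize(im[90:230,250:430],None,fx=4,fy=4,interpolation=cv2.INTER_CUBIC))
```

```text
6.225 [0.4898 0.3037 0.1708] [[-0.0048 -0.2515  0.9678]
 [-0.0016  0.9678  0.2515]
 [-1.     -0.0003 -0.0051]] [ 0.5003  0.2502 -0.3748]
```

View pics/wr3.png

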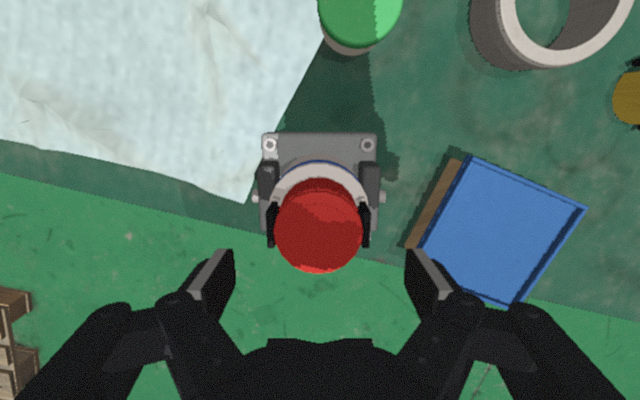

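View pics/sc3c.png

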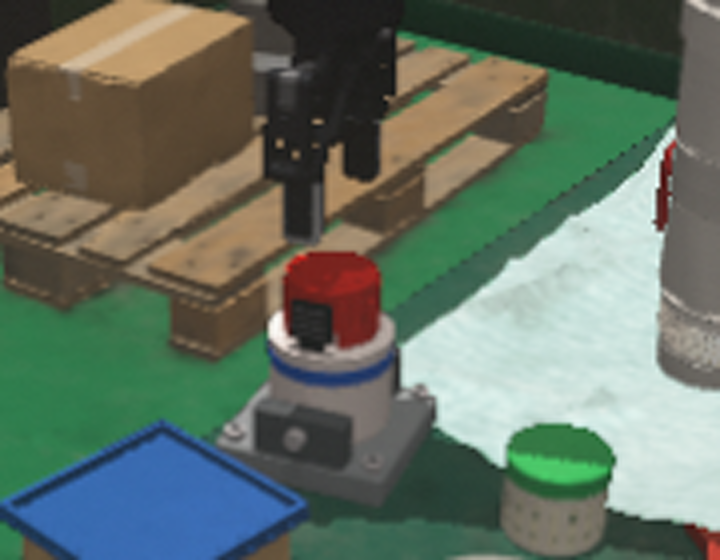

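Run:
```python
from h import *
from scipy.optimize import minimize
o=ctrl.get_obs(); im=cv2.imread('pics/wr3.png')
K,D,c=cam('wrist');H=np.array(c['hand_eye']);T=np.eye(4);T[:3,:3]=np.array(o['tcp_rot']);T[:3,3]=o['position'];W=np.linalg.inv(T@H)
def wp(P): return cv2.projectPoints(np.array(P,float),cv2.Rodrigues(W[:3,:3])[0],W[:3,3],K,D)[0].reshape(-1,2)
hsv=cv2.cvtColor(im,cv2.COLOR_BGR2HSV)
m=(((hsv[...,0]<8)|(hsv[...,0]>172))&(hsv[...,1]>150)&(hsv[...,2]>90)).astype(np.uint8)
n,lab,st,ce=cv2.connectedComponentsWithStats(m);k=lab[240,319];m=(lab==k).astype(np.uint8);print(st[k])
a=np.linspace(0,2*np.pi,60)
def cost(xy):
    P=[[xy[0]+.0285*np.cos(t),xy[1]+.0285*np.sin(t),z] for z in(.086,.124) for t in a]
    h=cv2.convexHull((wp(P)*16).astype(np.int32)); q=np.zeros((400,640),np.uint8); cv2.fillConvexPoly(q,h,1,shift=4)
    return 1-(q&m).sum()/(q|m).sum()
r=minimize(cost,[.49,.304],method='Nelder-Mead',options=dict(initial_simplex=[[.485,.300],[.495,.302],[.49,.31]]));print(r.x,r.fun)
y=np.array(o['tcp_rot'])[:2,1];x=np.array(o['tcp_rot'])[:2,2];d=r.x-np.array(o['position'])[:2];print('along y',d@y,'fwd',d@x)
```

```text
[ 274  178   89   95 6510]
[0.49304876 0.30302927] 0.04336322210789356
along y -0.001623301421465878 fwd 0.0019316490887079268
```

Request:
servo_tool([
  [0,0,0,0.14,0,-1.5,-1],
  [0,0,0,0.14,-0.02,-3,-1],
  [0,0,0,0.14,-0.02,-4.2,-1],
  [0,0,0,0.14,-0.02,-5.3,-1],
  [0,0,0,0.14,-0.02,-5.3,-1],
])

```text
time_s: 6.95
position: [0.4916, 0.3035, 0.1182]
tcp_rot: [[-0.004, -0.251, 0.968], [-0.001, 0.968, 0.251], [-1.0, 0.0, -0.004]]
wrist_force: [-0.4, 0.4, -0.2]
finger_gap: 0.999
```

Run:
```python
from h import *
np.set_printoptions(precision=4,suppress=True)
o=ctrl.get_obs(); print(o['time_s'],o['position'],o['wrist_force'],o['torque'])
snap('wrist','wr4.png')
```

```text
6.95 [0.4916 0.3035 0.1182] [-0.4172  0.4346 -0.177 ] [-0.0125 -0.0061  0.0844]
```

View pics/wr4.png

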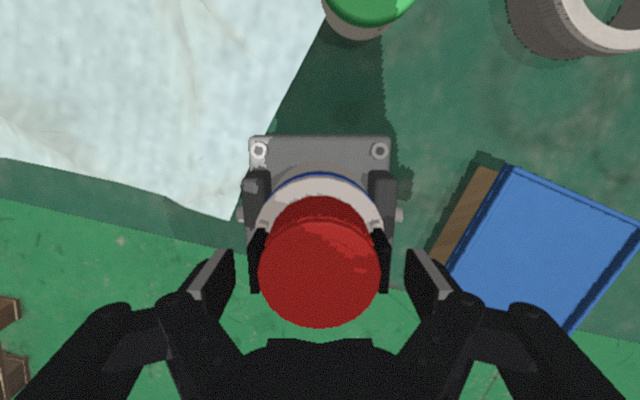

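Request:
servo_tool([
  [0,0,0,0,0,0,-0.7],
  [0,0,0,0,0,0,-0.6],
  [0,0,0,0,0,0,-0.5],
  [0,0,0,0,0,0,-0.4],
  [0,0,0,0,0,0,-0.3],
  [0,0,0,0,0,0,-0.2],
  [0,0,0,0,0,0,-0.2],
], grip_force=25)

```text
time_s: 7.88
position: [0.4928, 0.3037, 0.1209]
tcp_rot: [[-0.002, -0.251, 0.968], [0.001, 0.968, 0.251], [-1.0, 0.001, -0.001]]
wrist_force: [-3.6, -2.4, 11.6]
finger_gap: 0.668
```

Run:
```python
from h import *
np.set_printoptions(precision=4,suppress=True)
o=ctrl.get_obs(); print(o['time_s'],o['position'],o['wrist_force'],o['torque'],o['finger_gap']*85, 'lat',np.array(o['tcp_rot'])[:,1]@o['wrist_force'])
snap('wrist','wr5.png')
```

```text
7.875 [0.4928 0.3037 0.1209] [-3.6261 -2.4037 11.6336] [-0.6736  0.5776 -0.0533] 56.800638225219174 lat -1.40129752519614
```

View pics/wr5.png

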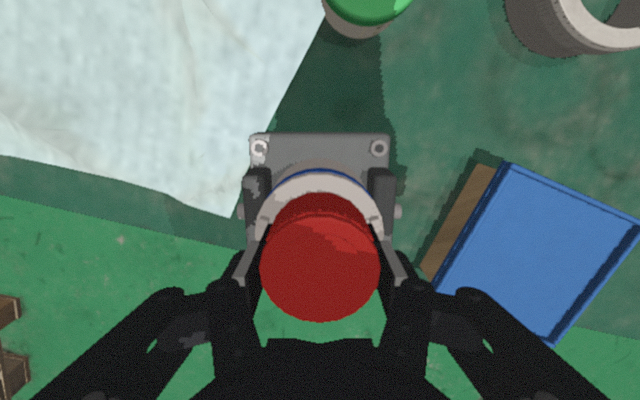

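Request:
servo_tool([
  [0,0,0,0,0,0,-0.2],
  [0,0,0.05,0,0,0,-0.2],
  [0,0,0.1,0,0,0,-0.2],
  [0,0,0.15,0,0,0,-0.2],
  [0,0,0.2,0,0,0,-0.2],
  [0,0,0.2,0,0,0,-0.2],
])

```text
time_s: 8.68
position: [0.4928, 0.304, 0.1213]
tcp_rot: [[-0.002, -0.438, 0.899], [0.001, 0.899, 0.438], [-1.0, 0.002, -0.001]]
wrist_force: [-1.6, -0.4, 3.5]
finger_gap: 0.661
```

```bash
cat >> h.py <<'E'
def st():
    np.set_printoptions(precision=4,suppress=True)
    o=ctrl.get_obs(); Rr=np.array(o['tcp_rot'])
    print('t',o['time_s'],'p',np.array(o['position']),'yaw',np.degrees(np.arctan2(-Rr[0,1],Rr[1,1])).round(2),'F',np.array(o['wrist_force']),'M',np.array(o['torque']),'gap',o['finger_gap']*85,'lat',Rr[:,1]@o['wrist_force'],'j7',o['joint_positions'][6],'tilt',Rr[:2,0])
E
python3 -c "
from h import *
st()"
```

```text
t 8.675 p [0.4928 0.304  0.1213] yaw 25.96 F [-1.5616 -0.4369  3.5138] M [-0.1027  0.2827  0.0047] gap 56.19909360443002 lat 0.29758231560313336 j7 1.6078337005576462 tilt [-0.0018  0.0013]
```

Request:
servo_tool([
  [0,0,0.05,0,0,0,-0.2],
  [0,0,0.1,0,0,0,-0.2],
  [0,0,0.15,0,0,0,-0.2],
  [0,0,0.2,0,0,0,-0.2],
  [0,0,0.24,0,0,0,-0.2],
  [0,0,0.24,0,0,0,-0.2],
])

```text
time_s: 9.43
position: [0.4928, 0.304, 0.1214]
tcp_rot: [[-0.002, -0.639, 0.77], [0.001, 0.77, 0.639], [-1.0, 0.002, -0.001]]
wrist_force: [-1.6, 0.4, 2.1]
finger_gap: 0.667
```

```bash
python3 -c "
from h import *
st()
snap('wrist','wr6.png')"
```

```text
t 9.425 p [0.4928 0.304  0.1214] yaw 39.68 F [-1.5561  0.3686  2.1417] M [-0.1392  0.195  -0.0478] gap 56.727235461745316 lat 1.281671575367958 j7 1.808470394868851 tilt [-0.0021  0.0009]
```

View pics/wr6.png

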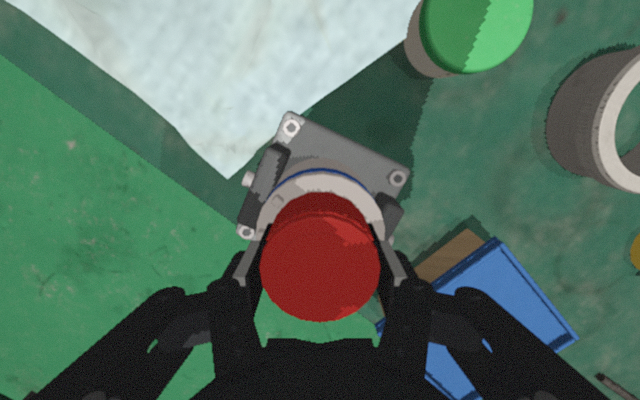

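Request:
servo_tool([
  [0,0,0.035,0,0,0,-0.2],
  [0,0,0.07,0,0,0,-0.2],
  [0,0,0.07,0,0,0,-0.2],
])

```text
time_s: 9.85
position: [0.4928, 0.304, 0.1213]
tcp_rot: [[-0.002, -0.691, 0.723], [0.001, 0.723, 0.691], [-1.0, 0.002, -0.001]]
wrist_force: [-1.3, -1.1, 2.4]
finger_gap: 0.659
```

```bash
python3 -c "
from h import *
st()"
```

```text
t 9.85 p [0.4928 0.304  0.1213] yaw 43.7 F [-1.3385 -1.1067  2.4176] M [-0.1047  0.1131  0.042 ] gap 56.05519281903929 lat 0.1295356465382072 j7 1.8673116546760586 tilt [-0.0022  0.0008]
```

Request:
servo_tool([
  [0,0,0.035,0,0,0,-0.2],
  [0,0,0.06,0,0,0,-0.2],
  [0,0,0.06,0,0,0,-0.2],
])

```text
time_s: 10.22
position: [0.4929, 0.304, 0.1214]
tcp_rot: [[-0.002, -0.733, 0.68], [0.001, 0.68, 0.733], [-1.0, 0.002, -0.001]]
wrist_force: [-1.3, -0.3, 1.6]
finger_gap: 0.665
```

```bash
python3 -c "
from h import *
st()"
```

```text
t 10.225 p [0.4929 0.304  0.1214] yaw 47.15 F [-1.2834 -0.3126  1.631 ] M [-0.1069  0.1823 -0.0374] gap 56.525973564645305 lat 0.7318360640648317 j7 1.9180899325922138 tilt [-0.0021  0.0009]
```

Request:
servo_tool([
  [0,0,0.035,0,0,0,-0.2],
  [0,0,0.06,0,0,0,-0.2],
  [0,0,0.06,0,0,0,-0.2],
])

```text
time_s: 10.6
position: [0.4929, 0.304, 0.1214]
tcp_rot: [[-0.002, -0.773, 0.635], [0.001, 0.635, 0.773], [-1.0, 0.002, -0.001]]
wrist_force: [-0.5, -1.3, 2.4]
finger_gap: 0.663
```

```bash
python3 -c "
from h import *
st()"
```

```text
t 10.6 p [0.4929 0.304  0.1214] yaw 50.61 F [-0.5155 -1.3089  2.3571] M [-0.1122  0.1509 -0.0172] gap 56.33533148364026 lat -0.4271361948411948 j7 1.9688641939295488 tilt [-0.0021  0.0009]
```

Request:
servo_tool([
  [0,0,0.035,0,0,0,-0.2],
  [0,0,0.06,0,0,0,-0.2],
  [0,0,0.06,0,0,0,-0.2],
])

```text
time_s: 10.98
position: [0.493, 0.304, 0.1214]
tcp_rot: [[-0.002, -0.81, 0.587], [0.001, 0.587, 0.81], [-1.0, 0.002, -0.0]]
wrist_force: [-0.2, -0.5, 1.7]
finger_gap: 0.667
```

```bash
python3 -c "
from h import *
st()"
```

```text
t 10.975 p [0.493  0.304  0.1214] yaw 54.07 F [-0.1916 -0.4717  1.7346] M [-0.1287  0.1591  0.0198] gap 56.736451514445605 lat -0.11782587589008381 j7 2.0197249939703097 tilt [-0.0021  0.0009]
```

Request:
servo_tool([
  [0,0,0.035,0,0,0,-0.2],
  [0,0,0.06,0,0,0,-0.2],
  [0,0,0.06,0,0,0,-0.2],
])

```text
time_s: 11.35
position: [0.493, 0.304, 0.1214]
tcp_rot: [[-0.002, -0.844, 0.537], [0.001, 0.537, 0.844], [-1.0, 0.002, -0.0]]
wrist_force: [-0.9, -1.0, 3.2]
finger_gap: 0.665
```

```bash
python3 -c "
from h import *
st()"
```

```text
t 11.35 p [0.493  0.304  0.1214] yaw 57.52 F [-0.8779 -0.9937  3.2018] M [-0.1458  0.1173  0.0359] gap 56.56074441099972 lat 0.21425012063126475 j7 2.070573398375007 tilt [-0.0021  0.0009]
```

Request:
servo_tool([
  [0,0,0.035,0,0,0,-0.2],
  [0,0,0.06,0,0,0,-0.2],
  [0,0,0.06,0,0,0,-0.2],
])

```text
time_s: 11.72
position: [0.493, 0.304, 0.1214]
tcp_rot: [[-0.002, -0.874, 0.485], [0.001, 0.485, 0.874], [-1.0, 0.002, -0.0]]
wrist_force: [-1.3, -1.2, 1.6]
finger_gap: 0.661
```

```bash
python3 -c "
from h import *
st()"
```

```text
t 11.725 p [0.493  0.304  0.1214] yaw 60.98 F [-1.3318 -1.1741  1.5668] M [-0.1683  0.1277  0.0048] gap 56.16915359556932 lat 0.5988106579681384 j7 2.121464705281506 tilt [-0.0022  0.0009]
```

Request:
servo_tool([
  [0,0,0.035,0,0,0,-0.2],
  [0,0,0.06,0,0,0,-0.2],
  [0,0,0.06,0,0,0,-0.2],
])

```text
time_s: 12.1
position: [0.493, 0.3042, 0.1213]
tcp_rot: [[-0.002, -0.902, 0.431], [0.001, 0.431, 0.902], [-1.0, 0.002, -0.0]]
wrist_force: [-1.3, 0.0, 1.0]
finger_gap: 0.662
```

```bash
python3 -c "
from h import *
st()
snap('wrist','wr7.png')"
```

```text
t 12.1 p [0.493  0.3042 0.1213] yaw 64.45 F [-1.2903  0.0354  0.978 ] M [-0.0793  0.1528  0.0228] gap 56.2854684209587 lat 1.1817585710484895 j7 2.172361054450944 tilt [-0.0023  0.0009]
```

View pics/wr7.png

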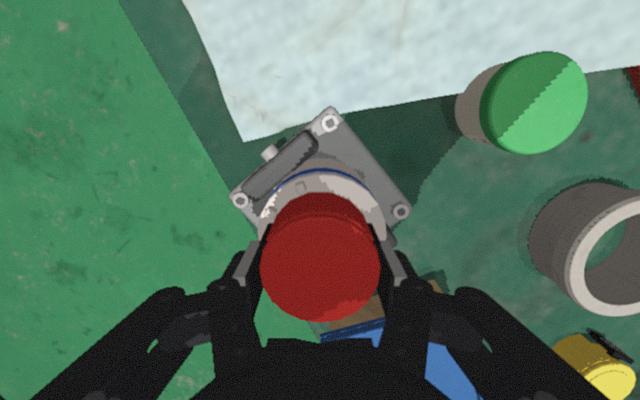

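Request:
servo_tool([
  [0,0,0.035,0,0,0,-0.2],
  [0,0,0.06,0,0,0,-0.2],
  [0,0,0.06,0,0,0,-0.2],
])

```text
time_s: 12.52
position: [0.4929, 0.3043, 0.1214]
tcp_rot: [[-0.003, -0.926, 0.376], [0.001, 0.376, 0.927], [-1.0, 0.003, -0.0]]
wrist_force: [-1.3, 0.3, 2.3]
finger_gap: 0.663
```

```bash
python3 -c "
from h import *
st()"
```

```text
t 12.525 p [0.4929 0.3043 0.1214] yaw 67.9 F [-1.3326  0.3437  2.2823] M [-0.0332  0.3266  0.0397] gap 56.32984271759634 lat 1.3701015180644749 j7 2.223016253575848 tilt [-0.0025  0.001 ]
```

Request:
servo_tool([
  [0,0,0.035,0,0,0,-0.2],
  [0,0,0.06,0,0,0,-0.2],
  [0,0,0.06,0,0,0,-0.2],
])

```text
time_s: 12.9
position: [0.4928, 0.3043, 0.1213]
tcp_rot: [[-0.003, -0.948, 0.32], [0.001, 0.32, 0.948], [-1.0, 0.003, -0.0]]
wrist_force: [-2.5, 1.0, 1.9]
finger_gap: 0.659
```

```bash
python3 -c "
from h import *
st()"
```

```text
t 12.9 p [0.4928 0.3043 0.1213] yaw 71.36 F [-2.5328  1.046   1.9327] M [0.0449 0.392  0.0149] gap 56.024724764159565 lat 2.740001195077335 j7 2.2740517025881517 tilt [-0.0028  0.0009]
```

Request:
servo_tool([
  [0,0,0.035,0,0,0,-0.2],
  [0,0,0.06,0,0,0,-0.2],
  [0,0,0.06,0,0,0,-0.2],
])

```text
time_s: 13.28
position: [0.4927, 0.3044, 0.1214]
tcp_rot: [[-0.003, -0.965, 0.262], [0.001, 0.262, 0.965], [-1.0, 0.003, 0.0]]
wrist_force: [-2.9, 1.2, 2.6]
finger_gap: 0.664
```

```bash
python3 -c "
from h import *
st()"
```

```text
t 13.275 p [0.4927 0.3044 0.1214] yaw 74.83 F [-2.9289  1.2416  2.6249] M [0.0879 0.4134 0.0179] gap 56.4387479741058 lat 3.1598657954833245 j7 2.3250652348063907 tilt [-0.003   0.0009]
```

Request:
servo_tool([
  [0,0,0.035,0,0,0,-0.2],
  [0,0,0.06,0,0,0,-0.2],
  [0,0,0.06,0,0,0,-0.2],
])

```text
time_s: 13.65
position: [0.4927, 0.3045, 0.1214]
tcp_rot: [[-0.003, -0.979, 0.203], [0.001, 0.203, 0.979], [-1.0, 0.003, 0.0]]
wrist_force: [-2.0, 0.5, 2.9]
finger_gap: 0.662
```

```bash
python3 -c "
from h import *
st()"
```

```text
t 13.65 p [0.4927 0.3045 0.1214] yaw 78.29 F [-2.0424  0.476   2.8545] M [ 0.1097  0.4816 -0.0305] gap 56.24559764187232 lat 2.1056421202211633 j7 2.376044787078579 tilt [-0.0031  0.0009]
```

Request:
servo_tool([
  [0,0,0.035,0,0,0,-0.2],
  [0,0,0.06,0,0,0,-0.2],
  [0,0,0.06,0,0,0,-0.2],
])

```text
time_s: 14.02
position: [0.4926, 0.3046, 0.1213]
tcp_rot: [[-0.003, -0.99, 0.143], [0.001, 0.143, 0.99], [-1.0, 0.003, 0.0]]
wrist_force: [-1.9, 1.1, 2.5]
finger_gap: 0.662
```

```bash
python3 -c "
from h import *
st()"
```

```text
t 14.025 p [0.4926 0.3046 0.1213] yaw 81.76 F [-1.9478  1.1131  2.486 ] M [0.2524 0.3576 0.0363] gap 56.26307510629207 lat 2.095451252072398 j7 2.427095283149959 tilt [-0.0032  0.0008]
```

Request:
servo_tool([
  [0,0,0.035,0,0,0,-0.2],
  [0,0,0.06,0,0,0,-0.2],
  [0,0,0.06,0,0,0,-0.2],
])

```text
time_s: 14.4
position: [0.4925, 0.3046, 0.1213]
tcp_rot: [[-0.004, -0.997, 0.083], [0.001, 0.083, 0.997], [-1.0, 0.004, 0.0]]
wrist_force: [-2.8, 1.9, 2.2]
finger_gap: 0.665
```

```bash
python3 -c "
from h import *
st()
im=snap('wrist','wr8.png'); cv2.imwrite('pics/wr8c.png',cv2.resize(im[90:350,190:450,::-1],None,fx=2.3,fy=2.3,interpolation=cv2.INTER_CUBIC))"
```

```text
t 14.4 p [0.4925 0.3046 0.1213] yaw 85.22 F [-2.8204  1.8552  2.1526] M [ 0.1991  0.5913 -0.0481] gap 56.48345795841168 lat 2.972968649509489 j7 2.478145154577128 tilt [-0.0036  0.0007]
```

View pics/wr8c.png

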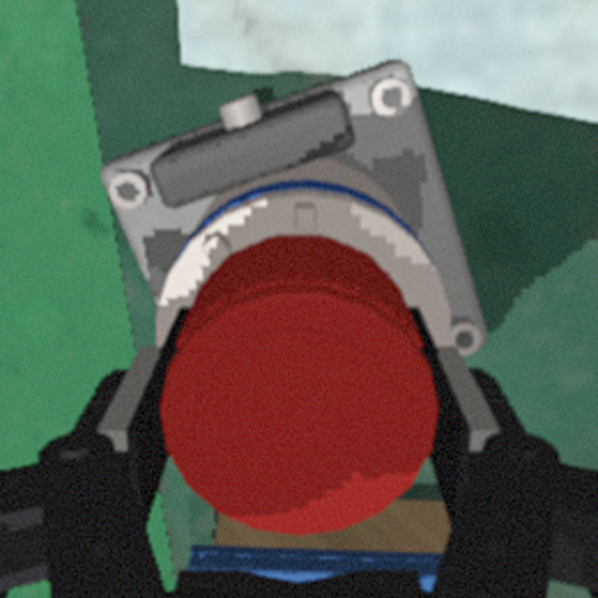

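Request:
servo_tool([
  [0,0,0.03,0,0,0,-0.2],
  [0,0,0.05,0,0,0,-0.2],
  [0,0,0.05,0,0,0,-0.2],
])

```text
time_s: 14.82
position: [0.4918, 0.3044, 0.1213]
tcp_rot: [[-0.005, -0.999, 0.033], [-0.0, 0.033, 0.999], [-1.0, 0.005, -0.0]]
wrist_force: [-5.3, 0.2, 5.6]
finger_gap: 0.665
```

```bash
python3 -c "
from h import *
st()"
```

```text
t 14.825 p [0.4918 0.3044 0.1213] yaw 88.12 F [-5.3205  0.1909  5.5587] M [-0.0187  1.1907 -0.1791] gap 56.49778260440276 lat 5.352157124632554 j7 2.52072079026619 tilt [-0.0051 -0.    ]
```

Request:
servo_tool([
  [0,0,0.02,0,0,0,-0.2],
  [0,0,0.02,0,0,0,-0.2],
])

```text
time_s: 15.08
position: [0.4916, 0.3043, 0.1213]
tcp_rot: [[-0.006, -1.0, 0.013], [-0.0, 0.013, 1.0], [-1.0, 0.006, -0.0]]
wrist_force: [-4.6, 0.1, 4.4]
finger_gap: 0.665
```

```bash
python3 -c "
from h import *
st()"
```

```text
t 15.075 p [0.4916 0.3043 0.1213] yaw 89.25 F [-4.5914  0.0994  4.3529] M [ 0.0498  0.942  -0.3903] gap 56.564312244825324 lat 4.616616324895706 j7 2.5376394940915934 tilt [-0.0056 -0.0001]
```

Request:
servo_tool([
  [0,0,-0.015,-0.05,0,0,-0.2],
  [0,0,-0.025,-0.1,0,0.2,-0.2],
  [0,0,-0.025,-0.1,0,0.6,-0.2],
  [0,0,-0.025,-0.1,0,1,-0.2],
  [0,0,-0.025,-0.1,0,1,-0.2],
], grip_force=30)

```text
time_s: 15.7
position: [0.4909, 0.3042, 0.1318]
tcp_rot: [[-0.005, -0.999, 0.038], [0.0, 0.038, 0.999], [-1.0, 0.005, -0.0]]
wrist_force: [-0.1, 0.2, -0.7]
finger_gap: 0.661
```

```bash
python3 -c "
from h import *
st()
im=snap('wrist','wr9.png'); snap('scene','sc9.png')"
```

```text
t 15.7 p [0.4909 0.3042 0.1318] yaw 87.81 F [-0.0538  0.1749 -0.6982] M [ 0.0307 -0.0055  0.0604] gap 56.15641416809133 lat 0.05689665099682686 j7 2.515088648665159 tilt [-0.0051  0.0001]
```

View pics/wr9.png

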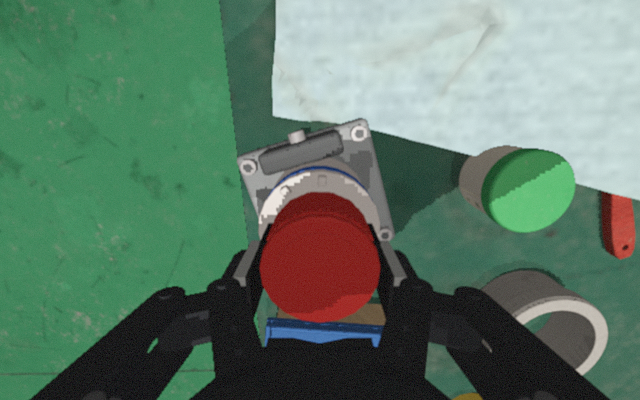

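Request:
servo_tool([
  [0,0,0,0,0,1,-0.2],
  [0,0,0,0,0,2,-0.2],
  [0,0,0,0,0,3,-0.2],
  [0,0,0,0,0,4,-0.2],
  [0,0,0,0,0,4.5,-0.2],
  [0,0,0,0,0,4.5,-0.2],
])

```text
time_s: 16.55
position: [0.4907, 0.3043, 0.1769]
tcp_rot: [[-0.005, -0.999, 0.038], [0.0, 0.038, 0.999], [-1.0, 0.005, 0.0]]
wrist_force: [-0.3, 0.6, -1.1]
finger_gap: 0.657
```

```bash
python3 -c "
from h import *
st()
print(ctrl.get_obs()['joint_positions'])
im=snap('scene','sc10.png'); cv2.imwrite('pics/sc10c.png',cv2.resize(im[90:270,230:430,::-1],None,fx=3.3,fy=3.3,interpolation=cv2.INTER_CUBIC))
im=snap('top','top10.png')
for n in ('top','scene'): print(ctrl.place_of(n,'tray_floor')[:1],ctrl.place_of(n,'cap_grip'))"
```

```text
t 16.55 p [0.4907 0.3043 0.1769] yaw 87.82 F [-0.2854  0.6418 -1.1038] M [ 0.0652  0.0179 -0.0628] gap 55.821301165729864 lat 0.3040626364848994 j7 2.5124528131359196 tilt [-0.005   0.0004]
[-0.6401  0.4367  0.0364  1.8494 -0.0245  0.8598  2.5125]
[{'location': [0.4873, 0.463, 0.0462], 'score': 0.6}] [{'location': [0.4925, 0.3033, 0.1619], 'score': 0.65}, {'location': [0.3205, 0.5835, 0.0192], 'score': 0.62}]
[{'location': [0.492, 0.4734, 0.0414], 'score': 0.76}] [{'location': [0.3223, 0.5803, 0.0201], 'score': 0.79}, {'location': [0.4908, 0.3053, 0.1585], 'score': 0.78}]
```

View pics/sc10c.png

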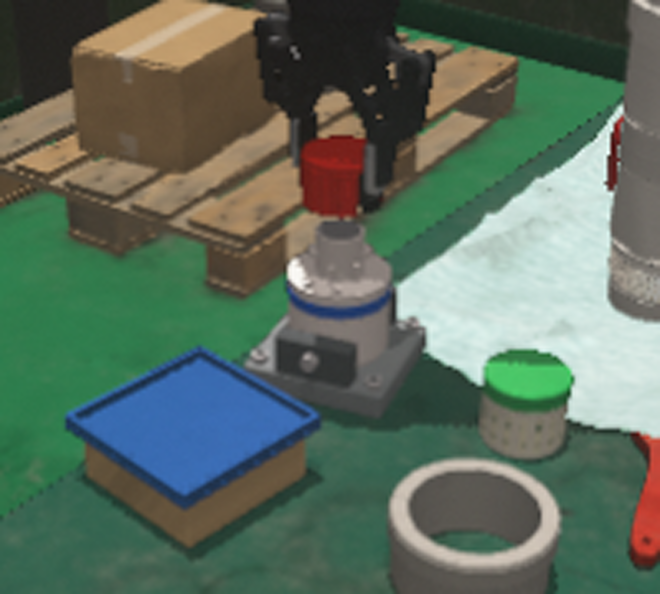

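View pics/top10.png

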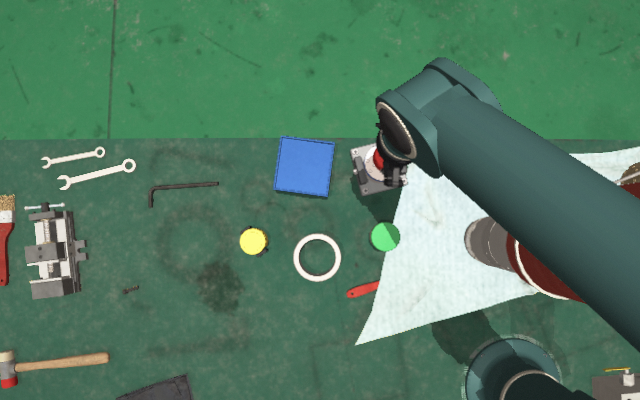

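```bash
python3 -c "
from h import *
im=cv2.imread('pics/top10.png'); h=cv2.cvtColor(im,cv2.COLOR_BGR2HSV); m=((h[...,0]>100)&(h[...,0]<125)&(h[...,1]>120)).astype(np.uint8)
n,l,s,c=cv2.connectedComponentsWithStats(m); k=l[165,303]; print(s[k]); 
p=cv2.boxPoints(cv2.minAreaRect(np.argwhere(l==k)[:,::-1].astype(np.float32))); w=tray(p,.052); print(p,w,w.mean(0),np.linalg.norm(w[0]-w[1]),np.linalg.norm(w[1]-w[2]))
"
```

```text
[ 273  136   62   61 3055]
[[272.24908 189.42377]
 [279.40894 134.53159]
 [334.6004  141.73047]
 [327.44055 196.62265]] [[0.43530905 0.53795223 0.052     ]
 [0.55558175 0.52365249 0.052     ]
 [0.53960553 0.40324674 0.052     ]
 [0.42004721 0.41838468 0.052     ]] [0.48763589 0.47080904 0.052     ] 0.12111979701911803 0.12146104631679762
```

Request:
servo_tool([
  [0,0,0,0,1.5,0.5,-0.2],
  [0,0,0,0,4,0.5,-0.2],
  [0,0,0,0,7,0.5,-0.2],
  [0,0,0,-0.1,10,0.5,-0.2],
  [0,0,0,-0.2,13,0,-0.2],
  [0,0,0,-0.2,15.5,-1,-0.2],
  [0,0,0,-0.2,16.6,-3,-0.2],
  [0,0,0,-0.2,16.6,-5,-0.2],
  [0,0,0,-0.2,16.6,-7,-0.2],
  [0,0,0,-0.2,16.6,-8,-0.2],
  [0,0,0,-0.2,16.6,-8,-0.2],
])

```text
time_s: 18.23
position: [0.4884, 0.469, 0.095]
tcp_rot: [[-0.007, -0.999, 0.039], [-0.002, 0.039, 0.999], [-1.0, 0.007, -0.002]]
wrist_force: [-0.1, -0.3, -0.5]
finger_gap: 0.659
```

```bash
python3 -c "
from h import *
st()
im=snap('scene','sc11.png'); cv2.imwrite('pics/sc11c.png',cv2.resize(im[120:280,220:400,::-1],None,fx=4,fy=4,interpolation=cv2.INTER_CUBIC))
im=snap('wrist','wr11.png')"
```

```text
t 18.225 p [0.4884 0.469  0.095 ] yaw 87.76 F [-0.1116 -0.2721 -0.5048] M [ 0.0392 -0.0102  0.0241] gap 56.01685658161083 lat 0.09716506321842389 j7 2.3050513170936853 tilt [-0.0075 -0.0021]
```

View pics/sc11c.png

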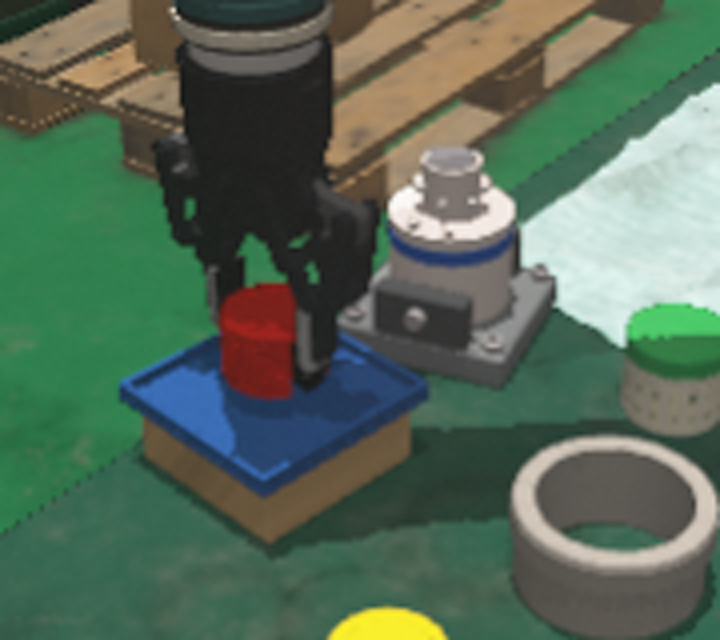

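View pics/wr11.png

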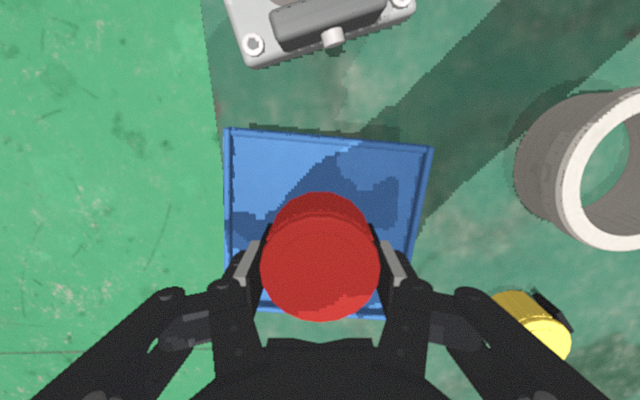

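Request:
servo_tool([
  [0,0,0,0,0,-0.6,-0.2],
  [0,0,0,0,0,-1.1,-0.2],
  [0,0,0,0,0,-1.3,-0.2],
  [0,0,0,0,0,-1.4,-0.2],
  [0,0,0,0,0,-1.5,-0.2],
  [0,0,0,0,0,-1.5,-0.2],
])

```text
time_s: 19.08
position: [0.4889, 0.4701, 0.0816]
tcp_rot: [[-0.006, -0.999, 0.039], [0.0, 0.039, 0.999], [-1.0, 0.006, -0.0]]
wrist_force: [-0.1, -0.2, 0.1]
finger_gap: 0.659
```

```bash
python3 -c "
from h import *
st()"
```

```text
t 19.075 p [0.4889 0.4701 0.0816] yaw 87.79 F [-0.0927 -0.2446  0.1182] M [-0.0194 -0.0528  0.0232] gap 55.9827783516079 lat 0.08381712840530234 j7 2.3054432207354623 tilt [-0.0055  0.0002]
```

Request:
servo_tool([
  [0,0,0,0,0,-0.1,-0.2],
  [0,0,0,0,0,-0.2,-0.2],
  [0,0,0,0,0,-0.2,-0.2],
])

```text
time_s: 19.45
position: [0.4889, 0.4701, 0.0797]
tcp_rot: [[-0.005, -0.999, 0.039], [0.0, 0.039, 0.999], [-1.0, 0.005, 0.0]]
wrist_force: [0.0, -1.2, 0.0]
finger_gap: 0.662
```

```bash
python3 -c "
from h import *
st()"
```

```text
t 19.45 p [0.4889 0.4701 0.0797] yaw 87.78 F [ 0.0396 -1.1897  0.0383] M [-0.0107 -0.0013 -0.0529] gap 56.279375224428335 lat -0.08536177930905856 j7 2.3054599661671342 tilt [-0.0055  0.0003]
```

Request:
servo_tool([
  [0,0,0,0,0,-0.1,-0.2],
  [0,0,0,0,0,-0.2,-0.2],
  [0,0,0,0,0,-0.2,-0.2],
])

```text
time_s: 19.82
position: [0.489, 0.4702, 0.0795]
tcp_rot: [[-0.005, -0.999, 0.039], [0.0, 0.039, 0.999], [-1.0, 0.005, 0.0]]
wrist_force: [-3.9, -2.9, 10.8]
finger_gap: 0.655
```

```bash
python3 -c "
from h import *
st()"
```

```text
t 19.825 p [0.489  0.4702 0.0795] yaw 87.78 F [-3.9111 -2.9152 10.7568] M [-0.677   0.6681 -0.0449] gap 55.7154357148788 lat 3.8540988777341574 j7 2.3054589846310276 tilt [-0.0054  0.0004]
```

Request:
servo_tool([
  [0,0,0,0,0,0,-0.35],
  [0,0,0,0,0,0,-0.45],
  [0,0,0,0,0,0,-0.55],
  [0,0,0,0,0,0,-0.65],
  [0,0,0,0,0,0,-0.8],
  [0,0,0,0,0,0,-0.9],
  [0,0,0,0,0,0,-0.9],
])

```text
time_s: 20.7
position: [0.489, 0.4702, 0.0795]
tcp_rot: [[-0.005, -0.999, 0.039], [0.0, 0.039, 0.999], [-1.0, 0.005, 0.0]]
wrist_force: [-0.5, -0.2, -0.6]
finger_gap: 0.952
```

```bash
python3 -c "
from h import *
st()
im=snap('wrist','wr12.png')"
```

```text
t 20.7 p [0.489  0.4702 0.0795] yaw 87.78 F [-0.455  -0.1655 -0.5789] M [0.0044 0.0066 0.0241] gap 80.95643892817019 lat 0.4451329039593569 j7 2.305466899090448 tilt [-0.0054  0.0005]
```

View pics/wr12.png

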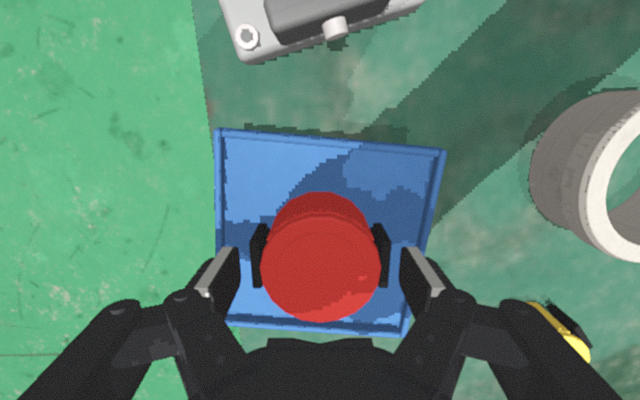

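Released; both tabs are out and clear of the fingers. Retracting straight up.

Request:
servo_tool([
  [0,0,0,0,0,1,-0.9],
  [0,0,0,0,0,2.5,-0.9],
  [0,0,0,0,0,5,-0.9],
  [0,0,0,0,0,8,-0.9],
  [0,0,0,0,0,11,-0.9],
  [0,0,0,0,0,14,-0.9],
  [0,0,0,0,0,14,-0.9],
  [0,0,0,0,0,14,-0.9],
])

```text
time_s: 21.75
position: [0.4887, 0.47, 0.2197]
tcp_rot: [[-0.005, -0.999, 0.039], [0.0, 0.039, 0.999], [-1.0, 0.005, 0.0]]
wrist_force: [0.2, -1.0, -0.9]
finger_gap: 0.948
```

```bash
python3 -c "
from h import *
st()
snap('wrist','wr13.png')
print(ctrl.place_of('wrist','cap_grip'),ctrl.place_of('wrist','tray_floor'))
im=snap('scene','sc13.png'); cv2.imwrite('pics/sc13c.png',cv2.resize(im[120:280,220:420,::-1],None,fx=3.5,fy=3.5,interpolation=cv2.INTER_CUBIC))
print(ctrl.place_of('scene','cap'),ctrl.place_of('scene','grease_pot'))"
```

```text
t 21.75 p [0.4887 0.47   0.2197] yaw 87.78 F [ 0.2042 -0.9737 -0.8832] M [-0.0191  0.0195 -0.0366] gap 80.54036840584006 lat -0.24661060369268417 j7 2.3028172453752305 tilt [-0.0055  0.0005]
[{'location': [0.4924, 0.4684, 0.0578], 'score': 0.78}, {'location': [0.3243, 0.5804, 0.0191], 'score': 0.59}] []
[{'location': [0.4918, 0.4691, 0.0448], 'score': 0.87}, {'location': [0.319, 0.5768, -0.0009], 'score': 0.62}] [{'location': [0.3319, 0.2945, -0.0005], 'score': 0.64}]
```

View pics/sc13c.png

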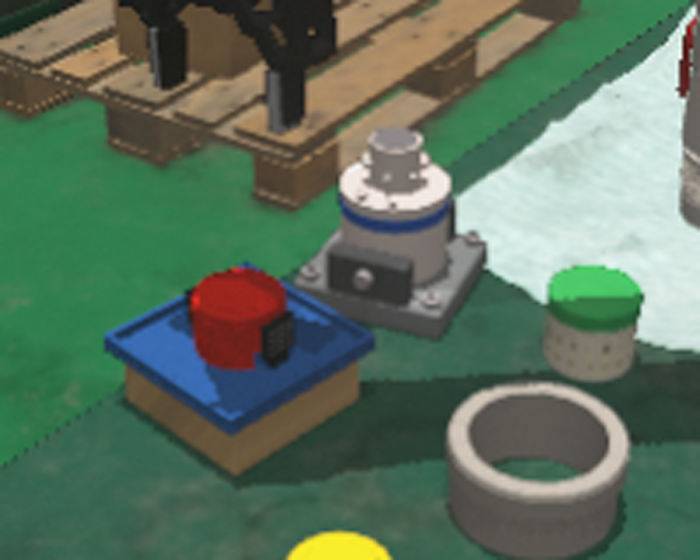

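View pics/wr13.png

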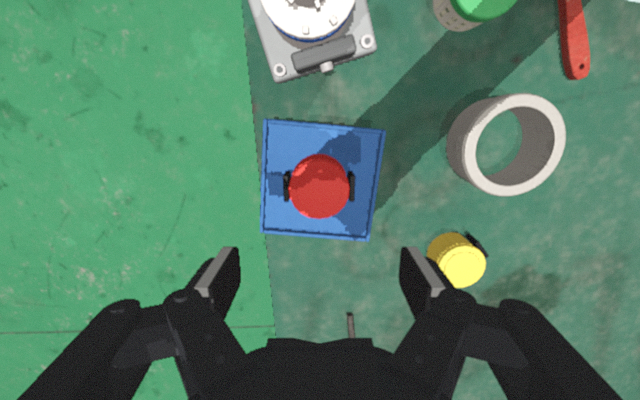

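The cap stands flat and upright in the middle of the tray (wrist px 320,186), the pot is where it was, and the gripper is clear.

```bash
python3 -c "
from h import *
print(ctrl.finish_job())"
```

```text
the job is handed in; nothing more can be done
None
```

I opened the grease tub and set the red cap in the blue drip tray. The job was handed in at about 22 s of the 56 s allowed.

- **Turning:** I squeezed both tabs with 25 N (jaw gap about 56 mm, against 58 mm with both tabs pressed in). I then turned the cap anticlockwise in small steps. The end stop showed at about 73° as the twisting moment rose from about 0 to 0.39 N m. That is below the tub's 0.6 N m slip limit.
- **Lifting and placing:** I backed off about 1.4° and lifted the cap straight off at a 30 N grip. I lowered it until it touched the tray floor with about 11 N, released it, and backed straight up.
- **Last checks:** The pictures show the cap upright and flat, about 4 mm from the tray's centre as I measured it. The networks put its underside at 45 mm (44 mm expected). The pot is within 1 mm of its first reading, and the gripper touches nothing.
- **Disagreements and limits:** The wrist network's cap height was about 6 mm low, and it did not find the tray in the last picture. The tub's twist was not measured directly; I judged it from the moment and from the shoulder lugs staying in place during the turn.
- **Elbow position:** Before the grasp I swung the elbow to the left, away from the spindle. The arm later drifted back to almost its original elbow position, but I saw no contact force.

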